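# Scanner battery from the spring-flap dispenser to the station bay

## Task

Take the scanner battery out of the dispenser by pushing its spring flap in and keeping it pushed in while you grip the battery, and stand the battery upright in the tote waiting on the roller lane. Then push the tote along the rollers until it is fully home against the end stop of the bay, with the battery still standing and the dispenser's flap shut again. Leave the other things on the table where they are.

Things in the scene. Friction and masses are not known exactly. Their poses are not given: they have to be found in the camera images.
- battery_mid (a point): Centre (half-way up) of the black plastic scanner battery: upright block 24 mm (its x) by 34 mm (its y) by 70 mm high (its z up), 0.14 kg, brass contacts on top. It starts standing in the dispenser's pocket (low ridges, 14 mm high, 1 to 2 mm play), axes parallel to the dispenser's, top 3 mm below the shut flap. Grip it across its 34 mm.
- dispenser: Grey steel dispenser fixed to the table, 76 mm (its x) by 136 mm (its y) by 88 mm high, walls 4 mm; origin at the centre of its underside, z up, its front (-x) faces the robot. The open top, 68 by 128 mm inside, is closed by the flap. The battery's pocket is at its centre, the battery's underside 12 mm above the table.
- pocket (a point): Where the battery's centre lies while stored, 47 mm above the table; axes as the dispenser's. Straight-down fingers spread about 60 mm along y press both flap prongs in beside the battery and hold them; tips may go 25 to 32 mm below the dispenser's top. The battery is then drawn straight up through the slot and the flap follows the fingers shut.
- flap (a joint): Steel spring flap in the dispenser's top: 0 = shut (level, 88 mm above the table), up to 1.4 rad = pushed down inside. Hinged at the rear, 32 mm to +x of the dispenser's centre; 62 mm long, 120 mm wide, 3 mm thick; 1 to 6 N press it in, it springs shut. A 40 mm wide slot over the battery, open at the flap's front edge, parts it into two 39 mm wide prongs.
- tote: Grey plastic open tote, 130 by 130 mm, 45 mm high, walls and floor 4 mm, 0.45 kg; origin at the centre of its underside, z up, axes nearly parallel to the lane's. It starts standing on the rollers, 20 to 28 cm from its home in the bay.
- lane: Fixed roller lane, 500 mm long along its y, 162 mm wide (174 at the bay); origin on the table at its middle, z up. 14 free steel rollers, 24 mm thick, tops 50 mm above the table; side rails 138 mm apart, 66 mm high (cheeks 102 mm at the bay). The bay's 115 mm high end stop is at the -y end, its inner face at y = -245 mm. The +y end is open.
- bay (a point): Where the tote's origin lies when it is fully home against the stop: lane's x = 0, y = -180 mm, 50 mm above the table; axes as the lane's (push towards -y).
- mug: Bystander: clay mug, 80 mm across, 90 mm high; origin under its centre.
- tankard: Bystander: pewter tankard, 84 mm across, 120 mm high; origin under its centre.
- chock: Bystander: black rubber wheel chock, 150 by 70 mm, 70 mm high; origin under its centre.
- tape_roll: Bystander: flat-lying roll of brown packing tape, 100 mm across, 48 mm high; origin under its centre.
- parcel: Bystander: small carton, 130 by 90 by 60 mm high; origin under its centre.
Mind the look-alikes: they are no part of the job. Of the things that look like the part that bears battery_mid, the smallest one is meant.

How it is judged:
On the way, in this order (a step that is already met when the one before it is completed fails the run):
1. the flap is pushed in while the battery is still in its pocket and the fingers grip it (value of joint flap above 0.35 rad and distance between battery_mid and pocket below 0.015 m and contact force between the fingers and battery above 1 N), for 0.1 s.
2. the battery stands upright in the tote, released, before the tote is pushed home (x of battery_mid in the frame of tote between -0.05 and 0.05 m and y of battery_mid in the frame of tote between -0.05 and 0.05 m and z of battery_mid in the frame of tote between 0.034 and 0.045 m and angle between battery_mid's own z axis and vertical below 0.15 rad and contact force between the fingers and battery below 0.1 N and y of tote in the frame of bay above 0.05 m), for 0.3 s.
At the end, for the whole second after the job is handed in: The tote is home in the bay (within 8 mm of touching the end stop, on the rollers), the battery stands upright (within 0.15 rad) on the tote's floor, both at rest, and the flap is shut (below 0.1 rad) (x of battery_mid in the frame of tote between -0.05 and 0.05 m and y of battery_mid in the frame of tote between -0.05 and 0.05 m and z of battery_mid in the frame of tote between 0.034 and 0.045 m and angle between battery_mid's own z axis and vertical below 0.15 rad and y of tote in the frame of bay between -0.008 and 0.008 m and x of tote in the frame of bay between -0.012 and 0.012 m and z of tote in the frame of bay between -0.008 and 0.008 m and linear speed of each of tote, battery below 0.02 m/s and value of joint flap below 0.1 rad).
It fails at once if a bystander is moved more than 25 mm (distance of any of mug, tankard, chock, tape_roll, parcel from where it was at the start of the episode above 0.025 m).
It also fails if it takes over 64 s, if anything falls off the work surface, if the arm or the gripper's body presses on something with over 40 N, if the wrist force passes 120 N, or if a joint passes its speed limit or range.

## Robot

A 7-joint arm with a two-finger parallel gripper is mounted at the origin on the work surface. World frame = base frame: x ahead of the robot, y to its left, z up, the work surface at z = 0. Lengths are in m, angles in rad, forces in N, time in s.
With the tool pointing down it reaches from about 0.4 to 0.85 m from the base axis. Payload 10.4 kg.
Tool frame: the origin (TCP) lies midway between the tips of the shut fingers; the grasp point (between the pads) lies 19 mm behind it (manip.tcp_to_grasp is the distance from the TCP to the grasp point, in m); x points along the fingers, y is the direction in which the jaws open and shut, and the axes are right-handed (so a half turn about x gives the same grasp; the last joint's range is limited). The gripper opens to 85 mm and grips with 20 to 120 N. Pads are 22 mm wide; open, the fingers measure 114 mm over their backs; the gripper's body (76 mm by 85 mm) begins 54 mm behind the grasp point. The pads swing forward as they close: fully open they stand 13 mm farther back than shut.
Start: joints at [-1.353, 0.332, -0.065, 1.46, 0.022, 1.35, -0.088], TCP at [0.149, 0.607, 0.211] pointing down, gripper open.
Joint ranges: [-2.6, 2.6], [-0.5, 2.12], [-1.47, 1.34], [0.16, 2.42], [-1.27, 4.41], [0.06, 2.06], [-2.6, 2.6]. Speed limits (rad/s): [2.22, 2.22, 2.79, 2.79, 3.14, 3.14, 3.14].

## Interface

Orientations are given as a unit quaternion [x, y, z, w].
In Python, from workcell import monitor, viewer, manip gives the robot as it stands. The module is installed in compiled form; this text tells all that it offers.
- The arm moves only by the tool send_rows, never from a script. Its arguments are lists of equal length, an entry for each row: "grip": the closure in counts, from 0 (fully open) to 255 (shut); "offset": the shift along the tool's x, y, z in mm, a list of three; "twist": the turn about the tool's x in degrees. In form: {"grip": [grip, ...], "offset": [[tx, ty, tz], ...], "twist": [twist, ...]}. A call has exactly 5 rows; each row is the pose to reach, as a shift and turn from the pose commanded when the call began, along the tool's axes at that moment; what a row does not reach only later rows make up. A row lasts 1/12 s, in which the tool goes at most 41.7 mm and 7.16 degrees, less where a joint would pass 70% of its speed; a pose out of reach is approached as far as the arm can. A call with a gripper value outside its range is refused whole. The fingers move at their own pace and stop on an object; "newtons" is the grip in N (left out, the last holds). Time passes only in rows, so rows that repeat a pose let the fingers close, or fill a call up. It gives the time, the measured TCP pose, the force and the opening at its end, in the units of the state.
- monitor.get_obs(): the state, without advancing time (a new reading comes with each control period).
- viewer.camera(name): name is "side" or "top" or "wrist"; returns (picture, depth): 420x560x3 uint8, blue, green, red; 420x560 float32, m along the optical axis (not along the pixel's ray), 0 where there is no reading.
- viewer.camera_model(name): a dict with "camera_matrix" (3x3 intrinsics, pixels), "distortion" ([k1, k2, p1, p2, k3] as OpenCV has them; the pictures are not rectified), "R" (3x3) and "t" (3): a world point X has camera coordinates R X + t; the wrist camera has in their place "mount" (4x4, takes a point from camera to tool coordinates, whose origin is the TCP and whose axes are the tool frame's). Camera axes: x right, y down, z forward; pixel columns grow to the right and rows downward; lengths in m; the calibration is good to about 2 mm. A picture is of the moment at which its call begins: read the wrist's pose just before it. camera_model takes no time and is no camera call.
- manip.hand_in(): hands the job in, once; it reports no verdict.
Trained networks look in the newest picture that a camera, given by its name, has taken for a name from the list of things; names that differ only in an ending like _2 or _b are one class to them, and where a whole thing is asked for, a point or a joint stands for the part that bears it (a point fixed in the world has none). Each returns a list of dicts, best first, with "score" (0 to 1); they miss things now and then, are a little off and sometimes report something else, mostly with a low value. They report only what shows in the picture. A call takes as long as a camera call. They do not tell look-alikes from the thing itself.
- viewer.recognise(target, camera): "box" ([left, top, width, height] in pixels, round what is visible of it).
- viewer.regions_of(target, camera): "region" (420x560 bool, what is visible of it) and "box" ([left, top, width, height] in pixels, round what is visible of it).
- viewer.spot_point(target, camera): "position" ([column, row] in pixels: a listed point, or the origin of a listed thing).
The state is a dict: "clock": time; "joint_pos": joint angles; "joint_velocities": joint speeds; "tau": joint torques, N m; "position": TCP position; "ee_rot": TCP orientation; "ft_force": force on the tool from outside, world axes, zero at the start; "torque": the same for the moment, N m; "grip_width": opening from 0.0 (shut) to 1.0 (fully open).
Only numpy, scipy, OpenCV 4.12 (cv2) and the standard library are available. Lean on these libraries where they do the work, as an engineer would, in place of code of your own. Each camera call takes 0.05 s, during which the arm holds its last target.

## Working session

There is one attempt and no reset: what is moved stays moved. The work goes in short steps, Python scripts to look and compute and a tool call to move; the robot and the scene stay as the last step left them, time stands still between calls to the robot, and variables do not carry over. Pictures are saved under pics/ and viewed, and the job is handed in when it is done.

Besides the shell and the picture viewer there is one more tool, called after "Call:" in YAML: its name, and indented under it one key for each argument. send_rows: Moves the arm, as the interface text tells. Its arguments: {"type":"object","properties":{"grip":{"type":"array","items":{"type":"number"}},"offset":{"type":"array","items":{"type":"array","items":{"type":"number"}}},"twist":{"type":"array","items":{"type":"number"}},"newtons":{"type":"number"}},"required":["grip","offset","twist"]}

```bash
mkdir -p pics; ls; cat > h.py <<'E'
import numpy as np,cv2
from workcell import monitor,viewer,manip
from scipy.spatial.transform import Rotation as Rn
def pose():
    o=monitor.get_obs();return np.array(o['position']),Rn.from_quat(o['ee_rot']).as_matrix()
def cam(n):
    p,R=pose();im,d=viewer.camera(n);m=viewer.camera_model(n)
    K=np.array(m['camera_matrix']);D=np.array(m['distortion'],float)
    if n=='wrist':
        M=np.array(m['mount']);Rc=R@M[:3,:3];tc=R@M[:3,3]+p  # cam->world
    else:
        Rw=np.array(m['R']);t=np.array(m['t']).ravel();Rc=Rw.T;tc=-Rw.T@t
    return im,d,K,D,Rc,tc
def xyzmap(c):
    im,d,K,D,Rc,tc=c
    h,w=d.shape;u,v=np.meshgrid(np.arange(w),np.arange(h))
    q=cv2.undistortPoints(np.stack([u,v],-1).reshape(-1,1,2).astype(np.float64),K,D).reshape(h,w,2)
    P=np.dstack([q[...,0]*d,q[...,1]*d,d])
    W=P@Rc.T+tc; W[d<=0]=np.nan
    return W
E
python3 - <<'E'
from h import *
o=monitor.get_obs();print({k:np.round(v,3) for k,v in o.items()});print(manip.tcp_to_grasp)
for n in ['top','side']:
    c=cam(n);cv2.imwrite(f'pics/{n}0.png',c[0]);np.savez(f'{n}0.npz',im=c[0],W=xyzmap(c));print(n,c[5],c[4][:,2])
    for t in ['battery_mid','dispenser','tote','lane','bay','pocket']:
        print(t,[(np.round(r['position']),round(r['score'],2)) for r in viewer.spot_point(t,n)])
E
```

```text
pics
{'clock': np.float64(0.0), 'joint_pos': array([-1.353,  0.333, -0.065,  1.461,  0.022,  1.35 , -0.089]), 'joint_velocities': array([-0.   ,  0.   , -0.002, -0.001, -0.   ,  0.002, -0.001]), 'tau': array([-0.0000e+00, -6.2543e+01,  4.9000e-02, -3.9161e+01,  1.6000e-02,
        1.0000e-02, -0.0000e+00]), 'position': array([0.149, 0.607, 0.21 ]), 'ee_rot': array([ 0.084,  0.702, -0.085,  0.702]), 'ft_force': array([-0.943,  1.142, -0.174]), 'torque': array([-0.009,  0.013, -0.014]), 'grip_width': np.float64(1.005)}
0.0187
top [0.35419819 0.04197286 1.30126783] [ 0.17078513  0.00545243 -0.98529321]
battery_mid [(array([154., 214.]), 0.93), (array([187., 214.]), 0.91), (array([164., 252.]), 0.44)]
dispenser [(array([168., 257.]), 0.78)]
tote [(array([317., 230.]), 0.74)]
lane [(array([349., 227.]), 0.57)]
bay [(array([416., 220.]), 0.7)]
pocket [(array([164., 249.]), 0.91)]
side [0.19159908 0.54917287 0.68010293] [ 0.43691549 -0.5988344  -0.67119462]
battery_mid [(array([189., 310.]), 0.96), (array([210., 364.]), 0.93), (array([154., 345.]), 0.88)]
dispenser [(array([214., 373.]), 0.58)]
tote [(array([308., 213.]), 0.91)]
lane [(array([320., 214.]), 0.64)]
bay [(array([352., 160.]), 0.97), (array([209., 360.]), 0.41), (array([215., 372.]), 0.21)]
pocket [(array([211., 363.]), 0.69), (array([173., 249.]), 0.46)]
```

View pics/top0.png

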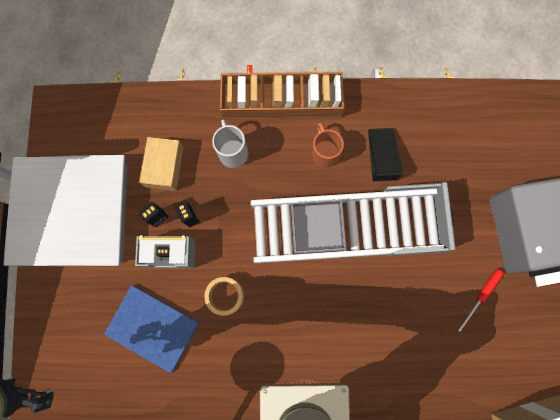

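View pics/side0.png

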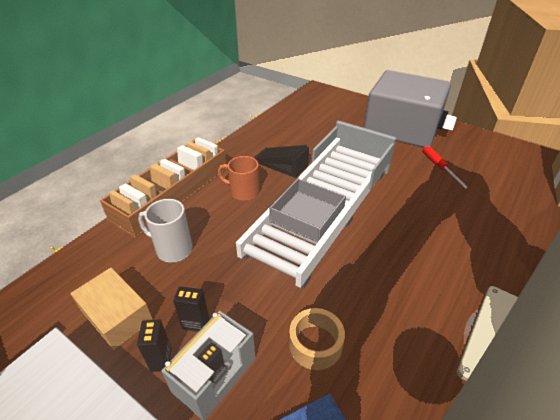

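The top view shows the dispenser at about (165,250), battery contacts in its slot at (163,251), two larger look-alike batteries behind it, and the tote on the lane at (318,228). The bay is at the right end. The arm is at the lower left, clear of the scene. Next I'll fit the poses from depth.

```bash
python3 - <<'E'
from h import *
def rect(P):
    (c,s,a)=cv2.minAreaRect((P[:,:2]*1000).astype(np.float32));return np.round(c,1),np.round(s,1),round(a,2)
for n in ['top','side']:
    W=np.load(f'{n}0.npz')['W']
    g=W.reshape(-1,3);g=g[np.isfinite(g).all(1)]
    t=g[(abs(g[:,0]-.5)<.3)&(abs(g[:,1]-.1)<.4)&(abs(g[:,2])<.012)]
    print(n,'table z',np.median(t[:,2]))
    def px(u,v): print('px',u,v,np.round(W[v,u],4))
    if n=='top':
        for u,v in [(163,251),(145,245),(180,245),(187,262),(318,228),(297,228),(342,228),(152,208),(185,208),(160,160),(230,147),(328,147),(385,150),(225,280),(370,225),(450,215),(150,320),(60,200)]: px(u,v)
E
python3 - <<'E'
from h import *
W=np.load('top0.npz')['W']
# height map printed around dispenser
s=W[228:272:3,130:200:4,2]*1000
print(np.round(s).astype(int))
for n in ['top','side']:
    W=np.load(f'{n}0.npz')['W'];g=W.reshape(-1,3);g=g[np.isfinite(g).all(1)]
    for nm,(x0,x1,y0,y1,z0,z1) in dict(disp=(.36,.56,.29,.56,.078,.097),lane=(.3,.65,-.35,.3,.056,.074)).items():
        P=g[(g[:,0]>x0)&(g[:,0]<x1)&(g[:,1]>y0)&(g[:,1]<y1)&(g[:,2]>z0)&(g[:,2]<z1)]
        print(n,nm,len(P),P.min(0).round(3),P.max(0).round(3),cv2.minAreaRect((P[:,:2]*1000).astype(np.float32)))
E
```

```text
top table z 0.00084174979449958
px 163 251 [0.4642 0.3589 0.0811]
px 145 245 [0.4795 0.405  0.0865]
px 180 245 [0.4784 0.3127 0.091 ]
px 187 262 [0.4353 0.2949 0.0856]
px 318 228 [ 0.5231 -0.0424  0.0598]
px 297 228 [0.5245 0.0125 0.0533]
px 342 228 [ 0.5173 -0.101   0.097 ]
px 152 208 [0.5732 0.3855 0.1027]
px 185 208 [0.573  0.3006 0.0986]
px 160 160 [0.7136 0.3817 0.058 ]
px 230 147 [0.7637 0.1973 0.0061]
px 328 147 [ 0.7591 -0.079   0.0105]
px 385 150 [ 0.7386 -0.2322  0.0446]
px 225 280 [0.3905 0.2027 0.0415]
px 370 225 [ 0.532  -0.1825  0.0422]
px 450 215 [ 0.545  -0.3754  0.1148]
px 150 320 [0.2861 0.4053 0.0185]
px 60 200 [0.6032 0.6474 0.073 ]
side table z 0.0013528632031630239
[[                   4                   -2                   -2
                    -1                    1                    0
                    -1                   -2                    0
                     4                    4                    1
                     1                    8                    0
                     2                    0                   -3]
 [           
[... 5442 characters left out ...]
                0]]
top disp 1344 [0.427 0.29  0.078] [0.56  0.43  0.097] ((492.8294677734375, 360.1080017089844), (137.2371368408203, 132.8622283935547), 88.67988586425781)
top lane 2736 [ 0.426 -0.35   0.056] [0.624 0.298 0.074] ((527.16748046875, -25.9783935546875), (172.8936309814453, 655.3219604492188), 2.6099066734313965)
side disp 3445 [0.427 0.29  0.078] [0.56  0.43  0.097] ((493.664794921875, 360.4561767578125), (139.5011749267578, 133.18128967285156), 89.48800659179688)
side lane 2809 [ 0.427 -0.35   0.056] [0.626 0.3   0.074] ((528.11572265625, -24.6981201171875), (173.57980346679688, 657.535400390625), 2.531151533126831)<stdin>:5: RuntimeWarning: invalid value encountered in cast
```

```bash
python3 - <<'E'
from h import *
for n in ['top','side']:
    W=np.load(f'{n}0.npz')['W'];g=W.reshape(-1,3);g=g[np.isfinite(g).all(1)]
    def sel(x0,x1,y0,y1,z0,z1): return g[(g[:,0]>x0)&(g[:,0]<x1)&(g[:,1]>y0)&(g[:,1]<y1)&(g[:,2]>z0)&(g[:,2]<z1)]
    def mr(P): return [np.round(a,1) for a in cv2.minAreaRect((P[:,:2]*1000).astype(np.float32))]
    P=sel(.36,.53,.27,.46,.078,.097);print(n,'disp',mr(P))
    P=sel(.44,.49,.34,.38,.07,.0865);print(n,'batt top',len(P),P.mean(0).round(4),mr(P))
    P=sel(.40,.65,-.45,.22,.035,.13);print(n,'lane',mr(P))
    for z0,z1 in((.056,.074),(.090,.1),(.108,.122)):
        P=sel(.40,.65,-.45,.22,z0,z1)
        print(n,z0,P[:,:2].min(0).round(3),P[:,:2].max(0).round(3),mr(P))
    P=sel(.44,.60,-.13,.04,.087,.102);print(n,'tote rim',mr(P), len(P))
    P=sel(.40,.65,-.45,-.33,.108,.125);print(n,'stop',mr(P),P.mean(0).round(4))
E
```

```text
top disp [array([465.7, 360.7]), array([137.7,  76.7]), np.float64(89.6)]
top batt top 116 [0.4647 0.3606 0.0824] [array([471.5, 359.7]), array([35.9, 36.1]), np.float64(89.6)]
top lane [array([ 531.3, -127.9]), array([174. , 514.2]), np.float64(3.0)]
top 0.056 [ 0.437 -0.381] [0.624 0.133] [array([ 531.2, -123.8]), array([172.9, 506.2]), np.float64(2.8)]
top 0.09 [ 0.452 -0.378] [0.629 0.026] [array([ 533. , -174.7]), array([173.7, 398. ]), np.float64(3.2)]
top 0.108 [ 0.458 -0.381] [ 0.631 -0.349] [array([ 544. , -369.9]), array([172.6,  24.3]), np.float64(6.2)]
top tote rim [array([525.7, -40. ]), array([130.4, 128.1]), np.float64(3.3)] 360
top stop [array([ 544. , -369.9]), array([172.6,  24.3]), np.float64(6.2)] [ 0.5457 -0.3697  0.1149]
side disp [array([466.5, 362. ]), array([136.9,  80. ]), np.float64(88.9)]
side batt top 342 [0.4644 0.3618 0.082 ] [array([465.5, 359.3]), array([36.4, 40.3]), np.float64(88.9)]
side lane [array([524.6, -78.1]), array([193.3, 604. ]), np.float64(5.6)]
side 0.056 [ 0.438 -0.382] [0.627 0.136] [array([ 532.1, -122.5]), array([173.6, 511.1]), np.float64(2.7)]
side 0.09 [ 0.45  -0.382] [0.627 0.03 ] [array([ 534.4, -175. ]), array([173.1, 406.5]), np.float64(2.6)]
side 0.108 [ 0.457 -0.38 ] [ 0.633 -0.358] [array([ 544.9, -368.4]), array([175.9,  19.7]), np.float64(2.6)]
side tote rim [array([526.2, -39.2]), array([131.1, 133.7]), np.float64(3.4)] 667
side stop [array([ 544.9, -368.4]), array([175.9,  19.7]), np.float64(2.6)] [ 0.5424 -0.3668  0.1142]
```

Call:
send_rows:
  grip: [0, 0, 0, 0, 0]
  offset:
    - [0, 0, 0]
    - [0, 0, 0]
    - [0, 0, 0]
    - [0, 0, 0]
    - [0, 0, 0]
  twist: [0, 0, 0, 0, 0]

```text
clock: 1.12
position: [0.149, 0.607, 0.2107]
ee_rot: [0.085, 0.702, -0.085, 0.702]
ft_force: [0.0, -0.0, 0.3]
grip_width: 0.998
```

```bash
python3 - <<'E'
from h import *
p,R=pose();print(p,R.round(3));c=cam('wrist');cv2.imwrite('pics/w0.png',c[0]);print(c[5],c[4][:,2])
E
```

```text
[0.14902797 0.60698206 0.21072934] [[-0.     0.238  0.971]
 [ 0.     0.971 -0.238]
 [-1.     0.    -0.   ]]
[0.08499292 0.62446934 0.37366057] [ 0.25227332 -0.06111809 -0.96572395]
```

Call:
send_rows:
  grip: [0, 0, 0, 0, 0]
  offset:
    - [0, -16, 36]
    - [0, -32, 73]
    - [0, -49, 110]
    - [0, -65, 146]
    - [0, -82, 183]
  twist: [-2.6, -5.2, -7.9, -10.5, -13.1]

```text
clock: 1.58
position: [0.3083, 0.4825, 0.2109]
ee_rot: [0.004, 0.707, -0.003, 0.707]
ft_force: [0.8, 0.5, -0.3]
grip_width: 1.004
```

```bash
cat > to.py <<'E'
import sys
from h import *
# usage: to.py x y z yawdeg(of tool y)  -> offset mm in tool axes and twist
p,R=pose();t=np.array([float(a) for a in sys.argv[1:4]])
print('pos',p.round(4),'off',(R.T@(t-p)*1000).round(1))
a=np.degrees(np.arctan2(R[1,1],R[0,1]));print('yaw tooly',a.round(2),'tilt',R[2].round(4),'twist',-(float(sys.argv[4])-a).round(2))
o=monitor.get_obs();print(o['clock'],o['ft_force'].round(1),o['grip_width'])
E
python3 to.py .466 .361 .211 89.3
```

```text
pos [0.3083 0.4825 0.2109] off [-1.000e-01 -1.200e+02  1.588e+02]
yaw tooly 89.45 tilt [-1.e+00  6.e-04  1.e-04] twist 0.15
1.5833 [ 0.8  0.5 -0.3] 1.003686817184451
```

Call:
send_rows:
  grip: [75, 75, 75, 75, 75]
  offset:
    - [0, -24, 32]
    - [0, -48, 64]
    - [0, -72, 96]
    - [0, -96, 128]
    - [0, -120, 159]
  twist: [0, 0, 0, 0, 0]

```text
clock: 2.0
position: [0.4662, 0.3603, 0.211]
ee_rot: [0.004, 0.707, -0.004, 0.707]
ft_force: [0.1, 1.4, -0.2]
grip_width: 0.706
```

```bash
python3 - <<'E'
from h import *
c=cam('wrist');cv2.imwrite('pics/w1.png',c[0]);W=xyzmap(c);np.savez('w1.npz',W=W,im=c[0])
for t in ['battery_mid','pocket','dispenser']:
    print(t,[(np.round(r['position']),round(r['score'],2)) for r in viewer.spot_point(t,'wrist')])
g=W.reshape(-1,3);g=g[np.isfinite(g).all(1)]
def sel(x0,x1,y0,y1,z0,z1): return g[(g[:,0]>x0)&(g[:,0]<x1)&(g[:,1]>y0)&(g[:,1]<y1)&(g[:,2]>z0)&(g[:,2]<z1)]
P=sel(.36,.53,.27,.46,.08,.097);print(cv2.minAreaRect((P[:,:2]*1000).astype(np.float32)),P.mean(0))
E
python3 to.py .466 .361 .211 89.3
```

```text
battery_mid [(array([310., 275.]), 0.82), (array([232., 275.]), 0.68), (array([280., 182.]), 0.67)]
pocket []
dispenser []
((465.3299865722656, 363.7974548339844), (136.49176025390625, 78.18134307861328), 89.32450103759766) [0.46791645 0.36370952 0.08725611]
pos [0.4655 0.3609 0.2107] off [-0.3  0.1  0.5]
yaw tooly 89.15 tilt [-1.e+00  1.e-04  0.e+00] twist -0.15
2.2 [-1.1  1.3  0.9] 0.701730030913863
```

View pics/w1.png

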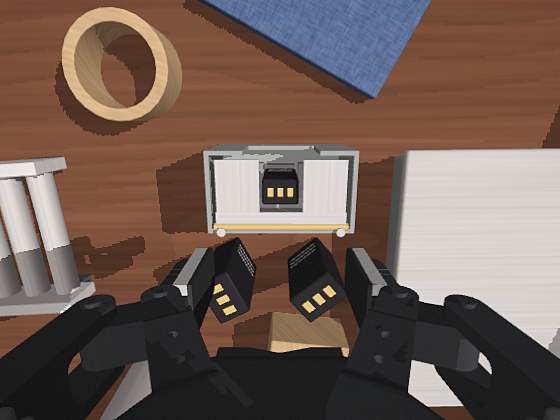

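```bash
python3 - <<'E'
from h import *
p,R=pose();d=np.load('w1.npz');W=d['W'];im=d['im']
T=(W-p)@R
for v in range(235,300,8):
    row=T[v]; 
    m=(row[:,0]<0.0)&(row[:,0]>-.04)
    idx=np.where(m)[0]
    if len(idx): 
        y=row[idx,1];print(v,'y ranges: +',y[y>0].min().round(4) if (y>0).any() else None,y[y<0].max().round(4) if (y<0).any() else None, 'x',row[idx,0].max().round(4),row[idx,2].min().round(3))
# battery top
m=(W[...,2]>.07)&(W[...,2]<.0865);sub=np.zeros_like(m);sub[165:208,262:300]=1
P=W[m&sub];print('bat',len(P),P.mean(0),np.percentile(P,[3,97],axis=0))
# yellow contacts
hsv=cv2.cvtColor(im,cv2.COLOR_BGR2HSV);c=(hsv[...,1]>90)&(hsv[...,2]>120)&sub.astype(bool);c[:180]=0
ys,xs=np.where(c);print('contacts',len(ys),xs.min(),xs.max(),ys.min(),ys.max(),np.nanmedian(W[c],0))
# slot edges at row 180-ish on flap
for v in (165,175,185,195,205):
    r=W[v];idx=[u for u in range(215,345) if 0.084<r[u,2]<.1];
    idx=np.array(idx);gap=np.where(np.diff(idx)>10)[0]
    print(v,[ (r[idx[g],1].round(4),r[idx[g+1],1].round(4)) for g in gap], r[idx[0],1].round(4),r[idx[-1],1].round(4),np.nanmedian(r[idx,0]).round(4))
E
```

```text
251 y ranges: + 0.0315 -0.0285 x -0.0261 -0.012
259 y ranges: + 0.0313 -0.0284 x -0.0268 -0.009
267 y ranges: + 0.0315 -0.0284 x -0.0259 -0.006
275 y ranges: + 0.0315 -0.0285 x -0.0274 -0.002
283 y ranges: + 0.0315 -0.0285 x -0.0278 0.001
291 y ranges: + 0.0315 -0.0283 x -0.031 0.006
299 y ranges: + 0.0317 -0.0286 x -0.0369 0.009
bat 986 [0.46323448 0.36313103 0.08131595] [[0.45255344 0.3473675  0.07385818]
 [0.4752194  0.37875028 0.08337461]]
contacts 167 267 292 188 196 [0.46479744 0.36214674 0.08238498]
165 [(np.float64(0.3439), np.float64(0.3844))] 0.3061 0.4199 0.4391
175 [(np.float64(0.3436), np.float64(0.3844))] 0.3055 0.4203 0.448
185 [(np.float64(0.3434), np.float64(0.3839))] 0.3057 0.4206 0.4571
195 [(np.float64(0.3432), np.float64(0.3838))] 0.3051 0.4206 0.4663
205 [(np.float64(0.3438), np.float64(0.3839))] 0.3055 0.4215 0.4757
```

```bash
python3 - <<'E'
from h import *
p,R=pose();d=np.load('w1.npz');W=d['W'];im=d['im']
T=(W-p)@R
for u in (350,360,370,380,200,190):
    print(u,[tuple((T[v,u]*1000).round(0)) for v in range(240,300,6)])
cv2.imwrite('pics/w1z.png',cv2.resize(im[225:325,120:430],None,fx=2.5,fy=2.5,interpolation=2))
E
```

```text
350 [(np.float64(210.0), np.float64(88.0), np.float64(77.0)), (np.float64(210.0), np.float64(89.0), np.float64(85.0)), (np.float64(-34.0), np.float64(32.0), np.float64(-10.0)), (np.float64(-35.0), np.float64(32.0), np.float64(-8.0)), (np.float64(-35.0), np.float64(32.0), np.float64(-6.0)), (np.float64(-36.0), np.float64(32.0), np.float64(-3.0)), (np.float64(-36.0), np.float64(32.0), np.float64(-0.0)), (np.float64(-39.0), np.float64(31.0), np.float64(1.0)), (np.float64(-39.0), np.float64(32.0), np.float64(4.0)), (np.float64(-38.0), np.float64(32.0), np.float64(7.0))]
360 [(np.float64(212.0), np.float64(101.0), np.float64(78.0)), (np.float64(211.0), np.float64(101.0), np.float64(85.0)), (np.float64(-36.0), np.float64(35.0), np.float64(-11.0)), (np.float64(-41.0), np.float64(34.0), np.float64(-11.0)), (np.float64(nan), np.float64(nan), np.float64(nan)), (np.float64(-52.0), np.float64(32.0), np.float64(-11.0)), (np.float64(-52.0), np.float64(32.0), np.float64(-9.0)), (np.float64(-53.0), np.float64(32.0), np.float64(-7.0)), (np.float64(-54.0), np.float64(31.0), np.float64(-5.0)), (np.floa
[... 1698 characters left out ...]
t64(-52.0), np.float64(-29.0), np.float64(-3.0)), (np.float64(-53.0), np.float64(-29.0), np.float64(-1.0))]
190 [(np.float64(210.0), np.float64(-107.0), np.float64(78.0)), (np.float64(211.0), np.float64(-108.0), np.float64(86.0)), (np.float64(213.0), np.float64(-109.0), np.float64(95.0)), (np.float64(-43.0), np.float64(-35.0), np.float64(-11.0)), (np.float64(-46.0), np.float64(-34.0), np.float64(-10.0)), (np.float64(-52.0), np.float64(-32.0), np.float64(-11.0)), (np.float64(-57.0), np.float64(-31.0), np.float64(-11.0)), (np.float64(-60.0), np.float64(-30.0), np.float64(-10.0)), (np.float64(-63.0), np.float64(-29.0), np.float64(-9.0)), (np.float64(-63.0), np.float64(-30.0), np.float64(-7.0))]
```

View pics/w1z.png

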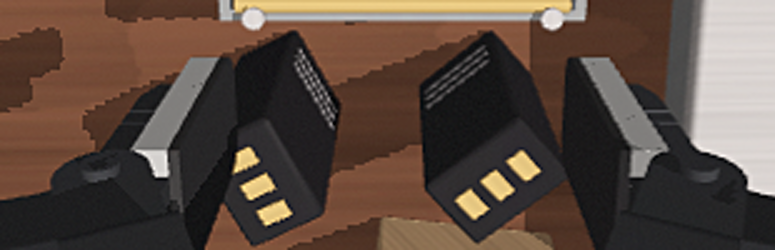

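```bash
python3 - <<'E'
from h import *
p,R=pose();c=cam('side');W=xyzmap(c);T=(W-p)@R;np.savez('s1.npz',W=W,im=c[0])
cv2.imwrite('pics/s1.png',c[0])
m=(abs(T[...,1])<.055)&(abs(T[...,2])<.014)&(T[...,0]<.05)&(T[...,0]>-.1)
P=T[m];print(len(P))
for a,b in ((.015,.05),(-.05,-.015)):
    Q=P[(P[:,1]>a)&(P[:,1]<b)];print(np.percentile(Q[:,0],[90,95,98,100]).round(4),np.percentile(Q[:,1],[1,50,99]).round(4))
E
```

```text
1336
[-0.0424 -0.038  -0.0346 -0.027 ] [0.0248 0.0364 0.0468]
[-0.0358 -0.0322 -0.0294 -0.0261] [-0.0497 -0.0317 -0.0259]
```

View pics/s1.png

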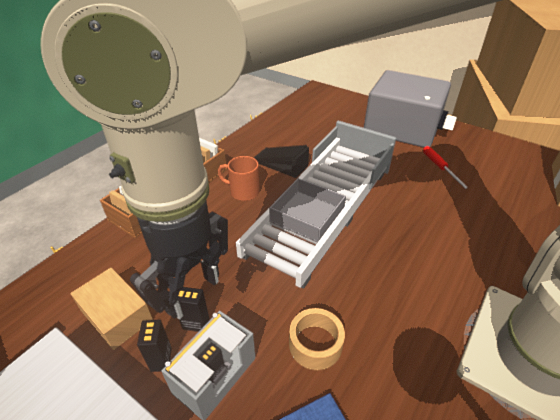

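Call:
send_rows:
  grip: [153, 153, 153, 153, 153]
  offset:
    - [0, 1, 0]
    - [0, 1, 0]
    - [0, 1, 0]
    - [0, 1, 0]
    - [0, 1, 0]
  twist: [0, 0, 0, 0, 0]

```text
clock: 2.67
position: [0.4644, 0.3632, 0.2108]
ee_rot: [0.004, 0.707, -0.004, 0.707]
ft_force: [0.5, 0.5, -0.5]
grip_width: 0.403
```

```bash
python3 - <<'E'
from h import *
p,R=pose();print(p.round(4))
for n in('side','wrist'):
    c=cam(n);W=xyzmap(c);T=(W-p)@R
    m=(abs(T[...,1])<.055)&(abs(T[...,2])<.014)&(T[...,0]<.05)&(T[...,0]>-.1)
    P=T[m];print(n,len(P))
    for a,b in ((.005,.05),(-.05,-.005)):
        Q=P[(P[:,1]>a)&(P[:,1]<b)];print(np.percentile(Q[:,0],[90,95,98,100]).round(4),np.percentile(Q[:,1],[1,50,99]).round(4))
print(monitor.get_obs()['grip_width'])
E
```

```text
[0.4644 0.3632 0.2108]
side 1470
[-0.0384 -0.0335 -0.0293 -0.0224] [0.0179 0.0276 0.0492]
[-0.0348 -0.03   -0.0265 -0.0225] [-0.0492 -0.0215 -0.0087]
wrist 27120
[-0.0519 -0.0402 -0.0317 -0.0208] [0.007  0.0423 0.0497]
[-0.0539 -0.0412 -0.0322 -0.0204] [-0.0494 -0.0398 -0.0068]
0.3991119128770107
```

Call:
send_rows:
  grip: [75, 75, 75, 75, 75]
  offset:
    - [15, 0, 0]
    - [40, 0, 0]
    - [65, 0, 0]
    - [85, 0, 0]
    - [95, 0, 0]
  twist: [0, 0, 0, 0, 0]

```text
clock: 3.18
position: [0.4636, 0.3619, 0.113]
ee_rot: [0.003, 0.708, -0.005, 0.706]
ft_force: [0.2, -0.4, -0.2]
grip_width: 0.702
```

```bash
python3 - <<'E'
from h import *
p,R=pose();c=cam('wrist');cv2.imwrite('pics/w2.png',c[0]);print(p.round(4),monitor.get_obs()['grip_width'])
W=xyzmap(c);T=(W-p)@R
# flap points z~.088, slot edges
for v in range(100,420,30):
    r=T[v];idx=np.array([u for u in range(560) if abs(W[v,u,2]-.089)<.006 and abs(r[u,1])<.075])
    if len(idx)>5:
        gap=np.where(np.diff(idx)>10)[0];print(v,[(r[idx[g],1].round(4),r[idx[g+1],1].round(4)) for g in gap],r[idx[0]].round(3),r[idx[-1]].round(3))
E
```

```text
[0.4636 0.3619 0.113 ] 0.7042010031790243
190 [(np.float64(-0.0183), np.float64(0.0218))] [ 0.025 -0.066 -0.025] [ 0.025  0.07  -0.026]
220 [(np.float64(-0.0181), np.float64(0.0031)), (np.float64(0.0031), np.float64(0.022))] [ 0.026 -0.066 -0.007] [ 0.026  0.07  -0.007]
250 [(np.float64(-0.051), np.float64(-0.0392)), (np.float64(-0.018), np.float64(0.0219)), (np.float64(0.0434), np.float64(0.0554))] [ 0.026 -0.066  0.013] [0.027 0.07  0.013]
280 [] [ 0.024 -0.039  0.032] [0.023 0.043 0.032]
340 [(np.float64(-0.0448), np.float64(0.0358))] [ 0.022 -0.048  0.075] [0.028 0.051 0.08 ]
```

View pics/w2.png

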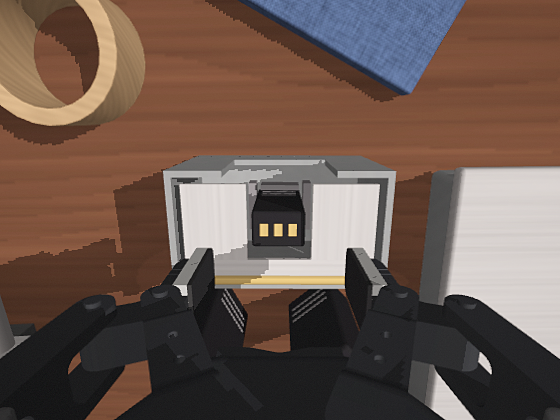

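Call:
send_rows:
  grip: [75, 75, 75, 75, 75]
  offset:
    - [14, 0, 0]
    - [28, 0, 0]
    - [42, 0, 0]
    - [54, 0, 0]
    - [58, 0, 0]
  twist: [0, 0, 0, 0, 0]

```text
clock: 3.65
position: [0.4647, 0.3627, 0.057]
ee_rot: [0.004, 0.707, -0.004, 0.707]
ft_force: [0.7, 0.6, 2.0]
grip_width: 0.707
```

```bash
python3 - <<'E'
from h import *
p,R=pose();print(p.round(4),monitor.get_obs()['ft_force'].round(1))
c=cam('side');W=xyzmap(c);cv2.imwrite('pics/s2.png',cv2.resize(c[0][230:420,100:330],None,fx=3,fy=3))
T=(W-p)@R
m=(abs(T[...,1])<.055)&(abs(T[...,2])<.014)&(T[...,0]<.05)&(T[...,0]>-.1)
P=T[m]
c=cam('wrist');cv2.imwrite('pics/w3.png',c[0])
E
```

```text
[0.4647 0.3627 0.057 ] [0.7 0.6 2. ]
```

View pics/s2.png

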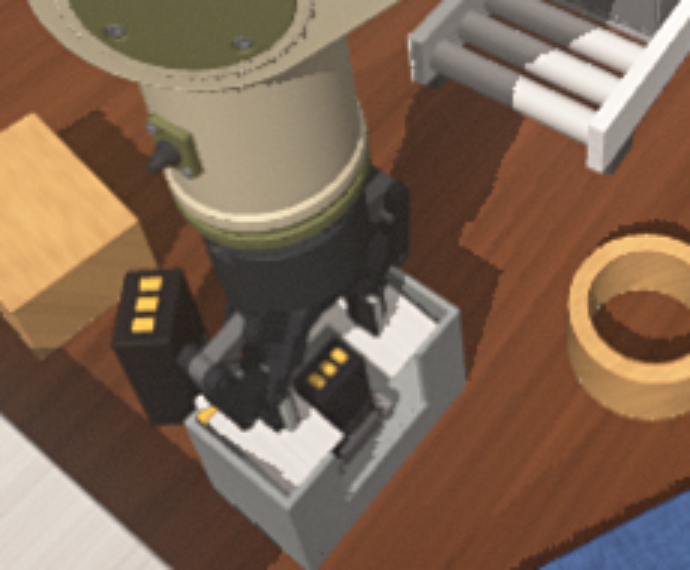

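View pics/w3.png

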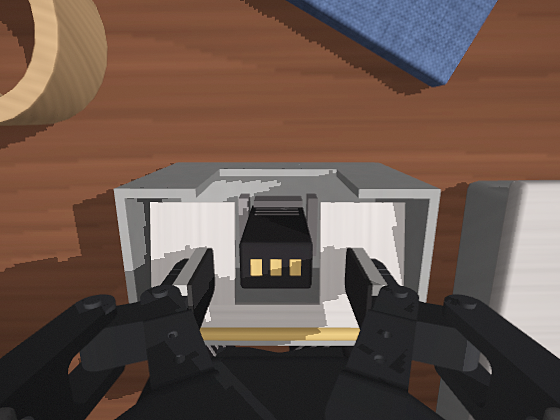

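```bash
python3 - <<'E'
from h import *
p,R=pose();d=np.load('s1.npz');W=d['W']
pp=np.array([.4648,.3619,.2108]);T=(W-pp)@R
for a,b in((.04,.045),(.045,.05),(.05,.055),(.055,.06),(.06,.065),(.065,.07),(.07,.075),(.075,.085),(.085,.1)):
  for s in(1,-1):
    m=(T[...,1]*s>a)&(T[...,1]*s<b)&(abs(T[...,2])<.045)&(T[...,0]<.09)
    P=T[m]
    if len(P)>3: print(s,a,np.percentile(P[:,0],[97,100]).round(3),len(P))
E
```

```text
1 0.04 [-0.061 -0.034] 2261
-1 0.04 [-0.037 -0.035] 45
1 0.045 [-0.127 -0.069] 1638
-1 0.045 [-0.072 -0.07 ] 75
1 0.05 [-0.098 -0.073] 1584
-1 0.05 [-0.076 -0.07 ] 250
1 0.055 [-0.088 -0.073] 1436
-1 0.055 [-0.079 -0.072] 194
1 0.06 [-0.087 -0.076] 1193
-1 0.06 [-0.08  -0.076] 146
1 0.065 [-0.112 -0.108] 313
-1 0.065 [-0.101 -0.095] 39
```

Call:
send_rows:
  grip: [75, 75, 75, 75, 75]
  offset:
    - [7, 0, 0]
    - [14, 0, 0]
    - [20, 0, 0]
    - [20, 0, 0]
    - [20, 0, 0]
  twist: [0, 0, 0, 0, 0]

```text
clock: 4.17
position: [0.4637, 0.3627, 0.037]
ee_rot: [0.004, 0.708, -0.004, 0.706]
ft_force: [-3.9, 0.1, 0.5]
grip_width: 0.703
```

```bash
python3 - <<'E'
from h import *
p,R=pose();print(p.round(4),monitor.get_obs()['ft_force'].round(1))
c=cam('side');W=xyzmap(c);cv2.imwrite('pics/s3.png',cv2.resize(c[0][230:420,100:330],None,fx=3,fy=3))
E
```

```text
[0.4637 0.3627 0.037 ] [-3.9  0.1  0.5]
```

View pics/s3.png

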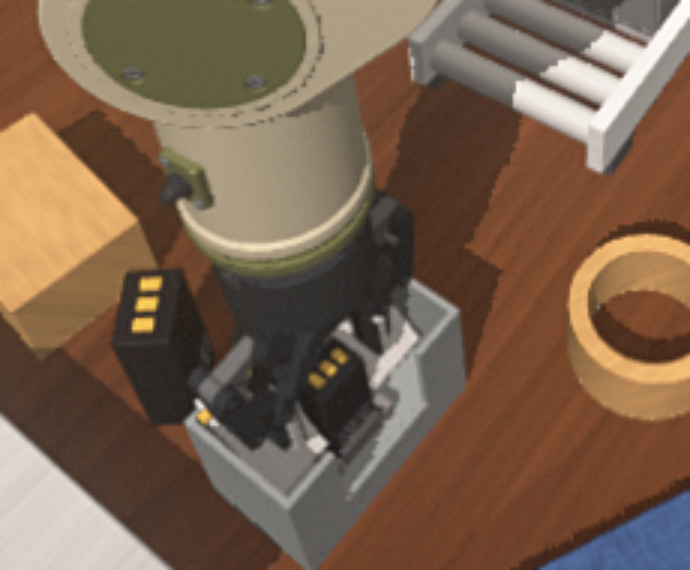

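The side view shows the flap prongs pushed down beside the battery (at 335,390 in the zoomed picture). I'm closing the fingers now.

Call:
send_rows:
  grip: [190, 190, 190, 190, 190]
  offset:
    - [0, 0, 0]
    - [0, 0, 0]
    - [0, 0, 0]
    - [0, 0, 0]
    - [0, 0, 0]
  twist: [0, 0, 0, 0, 0]
  newtons: 40

```text
clock: 4.63
position: [0.4649, 0.3628, 0.0381]
ee_rot: [0.004, 0.707, -0.004, 0.707]
ft_force: [-2.8, -0.7, 5.1]
grip_width: 0.396
```

Call:
send_rows:
  grip: [190, 190, 190, 190, 190]
  offset:
    - [0, 0, 0]
    - [0, 0, 0]
    - [-5, 0, 0]
    - [-10, 0, 0]
    - [-15, 0, 0]
  twist: [0, 0, 0, 0, 0]

```text
clock: 5.05
position: [0.4645, 0.3628, 0.0529]
ee_rot: [0.004, 0.707, -0.004, 0.707]
ft_force: [-2.2, 1.0, -0.5]
grip_width: 0.392
```

Call:
send_rows:
  grip: [190, 190, 190, 190, 190]
  offset:
    - [-10, 0, 0]
    - [-22, 0, 0]
    - [-36, 0, 0]
    - [-52, 0, 0]
    - [-70, 0, 0]
  twist: [0, 0, 0, 0, 0]

```text
clock: 5.47
position: [0.4652, 0.3626, 0.1243]
ee_rot: [0.005, 0.707, -0.004, 0.707]
ft_force: [0.2, 0.2, -0.3]
grip_width: 0.39
```

Call:
send_rows:
  grip: [190, 190, 190, 190, 190]
  offset:
    - [-16, 0, 0]
    - [-32, 0, 0]
    - [-46, 0, 0]
    - [-54, 0, 0]
    - [-58, 0, 0]
  twist: [0, 0, 0, 0, 0]

```text
clock: 5.88
position: [0.4656, 0.3631, 0.1829]
ee_rot: [0.005, 0.706, -0.004, 0.708]
ft_force: [0.1, 1.1, -2.0]
grip_width: 0.392
```

```bash
python3 - <<'E'
from h import *
c=cam('side');W=xyzmap(c);cv2.imwrite('pics/s4.png',c[0]);cv2.imwrite('pics/w4.png',cam('wrist')[0])
E
python3 to.py .5260 -.040 .178 93
```

```text
pos [0.4651 0.3629 0.1815] off [   3.2 -402.1   65.8]
yaw tooly 89.29 tilt [-1.      0.001   0.0011] twist -3.71
5.9833 [-0.2 -0.4 -1. ] 0.3899777681350521
```

View pics/s4.png

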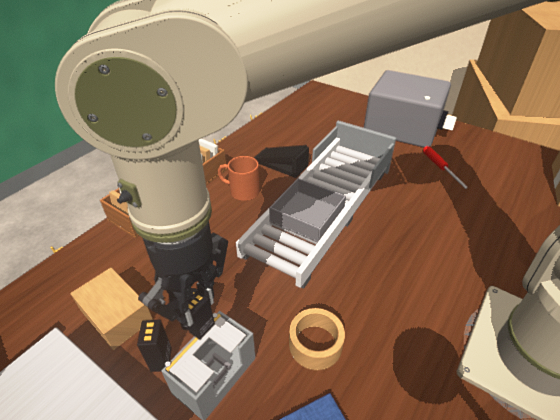

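View pics/w4.png

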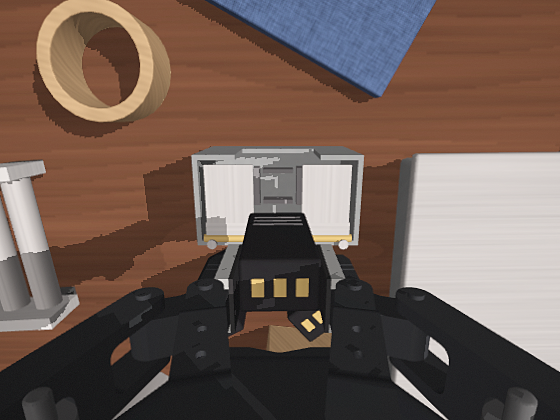

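Call:
send_rows:
  grip: [190, 190, 190, 190, 190]
  offset:
    - [0, -12, 2]
    - [0, -32, 5]
    - [0, -62, 10]
    - [0, -96, 15]
    - [0, -130, 21]
  twist: [0, 0, 0, 0, 0]

```text
clock: 6.4
position: [0.4836, 0.2301, 0.1796]
ee_rot: [0.004, 0.708, -0.005, 0.707]
ft_force: [0.7, -0.4, -1.4]
grip_width: 0.389
```

Call:
send_rows:
  grip: [190, 190, 190, 190, 190]
  offset:
    - [0, -35, 6]
    - [0, -70, 11]
    - [0, -105, 17]
    - [0, -140, 22]
    - [0, -175, 28]
  twist: [0, 0, 0, 0, 0]

```text
clock: 6.82
position: [0.5091, 0.0544, 0.1799]
ee_rot: [0.004, 0.708, -0.005, 0.707]
ft_force: [0.3, -0.1, -1.9]
grip_width: 0.39
```

Call:
send_rows:
  grip: [190, 190, 190, 190, 190]
  offset:
    - [0, -30, 5]
    - [0, -60, 10]
    - [0, -85, 14]
    - [0, -103, 17]
    - [0, -112, 18]
  twist: [-1, -2, -3, -3.7, -3.7]

```text
clock: 7.23
position: [0.5257, -0.0589, 0.1799]
ee_rot: [-0.018, 0.707, 0.017, 0.706]
ft_force: [0.0, 0.5, -1.9]
grip_width: 0.393
```

Call:
send_rows:
  grip: [190, 190, 190, 190, 190]
  offset:
    - [10, 0, 0]
    - [20, 0, 0]
    - [30, 0, 0]
    - [34, 0, 0]
    - [36, 0, 0]
  twist: [0, 0, 0, 0, 0]

```text
clock: 7.65
position: [0.5258, -0.0537, 0.1431]
ee_rot: [-0.019, 0.708, 0.019, 0.706]
ft_force: [-0.1, -0.1, -1.1]
grip_width: 0.391
```

```bash
python3 - <<'E'
from h import *
c=cam('side');cv2.imwrite('pics/s5.png',c[0]);Ws=xyzmap(c);c=cam('wrist');cv2.imwrite('pics/w5.png',c[0]);Ww=xyzmap(c)
p,R=pose();print(p.round(4))
for W in(Ws,Ww):
    P=W[(W[...,0]>.44)&(W[...,0]<.61)&(W[...,1]>-.15)&(W[...,1]<.05)&(abs(W[...,2]-.095)<.006)]
    print('rim',len(P),P.min(0).round(3),P.max(0).round(3))
E
python3 to.py .5268 -.055 .066 93
```

```text
[ 0.5264 -0.0542  0.1441]
rim 528 [ 0.457 -0.107  0.089] [0.594 0.03  0.1  ]
rim 3562 [ 0.456 -0.105  0.089] [0.582 0.031 0.097]
pos [ 0.5264 -0.0542  0.1441] off [78.1 -0.8  0.4]
yaw tooly 93.07 tilt [-1.e+00  1.e-04 -1.e-03] twist 0.07
7.75 [ 0.2  0.5 -0.7] 0.3921336518263392
```

View pics/s5.png

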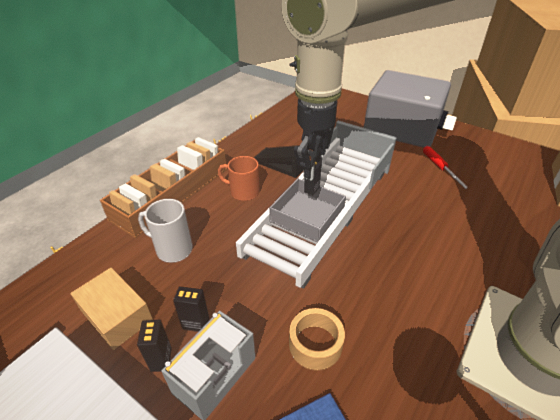

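View pics/w5.png

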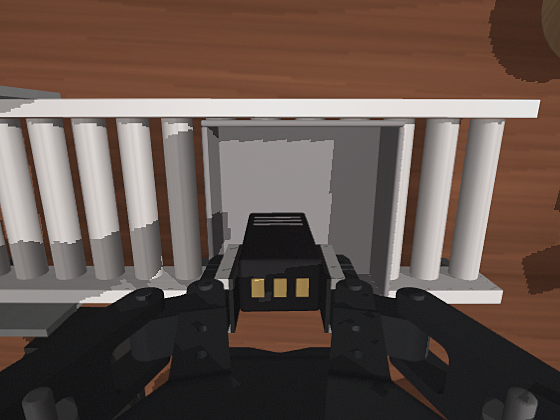

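Call:
send_rows:
  grip: [190, 190, 190, 190, 190]
  offset:
    - [16, 0, 0]
    - [32, 0, 0]
    - [46, 0, 0]
    - [55, 0, 0]
    - [60, 0, 0]
  twist: [0, 0, 0, 0, 0]

```text
clock: 8.17
position: [0.5264, -0.0547, 0.0839]
ee_rot: [-0.019, 0.707, 0.019, 0.707]
ft_force: [0.8, 0.9, -1.1]
grip_width: 0.391
```

Call:
send_rows:
  grip: [190, 190, 190, 190, 190]
  offset:
    - [1, 0, 0]
    - [2, 0, 0]
    - [3, 0, 0]
    - [3, 0, 0]
    - [3, 0, 0]
  twist: [0, 0, 0, 0, 0]

```text
clock: 8.58
position: [0.527, -0.055, 0.0822]
ee_rot: [-0.018, 0.707, 0.019, 0.707]
ft_force: [0.4, -0.4, -1.6]
grip_width: 0.39
```

```bash
python3 - <<'E'
from h import *
o=monitor.get_obs();print(o['position'].round(4),o['ft_force'].round(1))
c=cam('side');cv2.imwrite('pics/s6.png',cv2.resize(c[0][120:300,220:400],None,fx=3,fy=3))
E
```

```text
[ 0.527  -0.055   0.0822] [ 0.4 -0.4 -1.6]
```

View pics/s6.png

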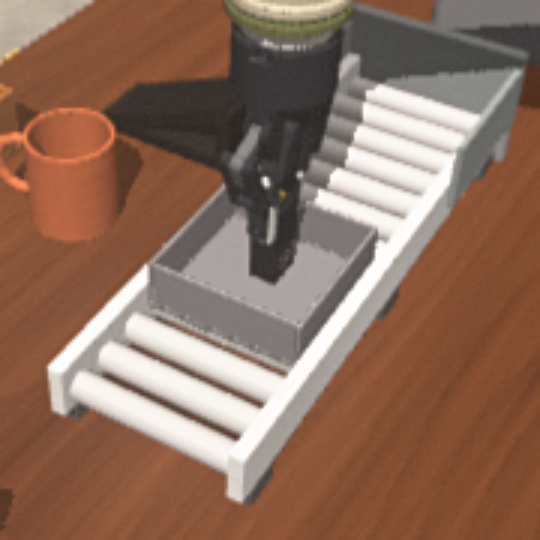

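Call:
send_rows:
  grip: [190, 190, 190, 190, 190]
  offset:
    - [0.5, 0, 0]
    - [1, 0, 0]
    - [1.5, 0, 0]
    - [2, 0, 0]
    - [2, 0, 0]
  twist: [0, 0, 0, 0, 0]

```text
clock: 9.05
position: [0.5268, -0.055, 0.08]
ee_rot: [-0.018, 0.707, 0.019, 0.707]
ft_force: [-1.6, -0.2, 3.3]
grip_width: 0.391
```

The force reversed sign, so the battery is on the tote floor. I'm releasing it gently.

Call:
send_rows:
  grip: [145, 135, 120, 105, 95]
  offset:
    - [0, 0, 0]
    - [0, 0, 0]
    - [0, 0, 0]
    - [0, 0, 0]
    - [0, 0, 0]
  twist: [0, 0, 0, 0, 0]

```text
clock: 9.47
position: [0.5266, -0.0549, 0.0796]
ee_rot: [-0.019, 0.707, 0.019, 0.707]
ft_force: [-0.1, 0.1, -0.6]
grip_width: 0.63
```

Call:
send_rows:
  grip: [90, 90, 90, 90, 90]
  offset:
    - [0, 0, 0]
    - [-4, 0, 0]
    - [-12, 0, 0]
    - [-24, 0, 0]
    - [-40, 0, 0]
  twist: [0, 0, 0, 0, 0]

```text
clock: 9.88
position: [0.5263, -0.055, 0.1205]
ee_rot: [-0.019, 0.707, 0.018, 0.707]
ft_force: [0.5, -0.7, 0.2]
grip_width: 0.651
```

Call:
send_rows:
  grip: [90, 90, 90, 90, 90]
  offset:
    - [-25, 0, 0]
    - [-50, 0, 0]
    - [-70, 0, 0]
    - [-75, 0, 0]
    - [-75, 0, 0]
  twist: [0, 0, 0, 0, 0]

```text
clock: 10.3
position: [0.5278, -0.0551, 0.1973]
ee_rot: [-0.018, 0.705, 0.019, 0.708]
ft_force: [-0.3, -0.5, -0.7]
grip_width: 0.648
```

```bash
python3 - <<'E'
from h import *
o=monitor.get_obs();print(o['clock'],o['position'].round(4),o['joint_pos'].round(3))
for n in('side','wrist'):
    c=cam(n);cv2.imwrite(f'pics/{n}7.png',c[0]);W=xyzmap(c)
    P=W[(W[...,0]>.46)&(W[...,0]<.60)&(W[...,1]>-.14)&(W[...,1]<.06)&(abs(W[...,2]-.124)<.006)];print('battop',len(P),P.mean(0).round(4))
    P=W[(W[...,0]>.455)&(W[...,0]<.60)&(W[...,1]>-.14)&(W[...,1]<.06)&(abs(W[...,2]-.096)<.005)];print('rim',len(P),cv2.minAreaRect((P[:,:2]*1000).astype(np.float32)),P.min(0).round(3),P.max(0).round(3))
E
```

```text
10.3 [ 0.5278 -0.0551  0.1973] [-0.391  0.126  0.447  1.755 -0.058  1.269  1.693]
battop 133 [ 0.5266 -0.0527  0.1247]
rim 504 ((526.4652709960938, -38.90947723388672), (131.38185119628906, 133.34320068359375), 3.1926164627075195) [ 0.458 -0.109  0.091] [0.594 0.031 0.101]
battop 1391 [ 0.5254 -0.0545  0.1236]
rim 3215 ((524.4541015625, -36.98567199707031), (130.22418212890625, 130.6486358642578), 3.176189661026001) [ 0.456 -0.106  0.091] [0.593 0.031 0.1  ]
```

View pics/side7.png

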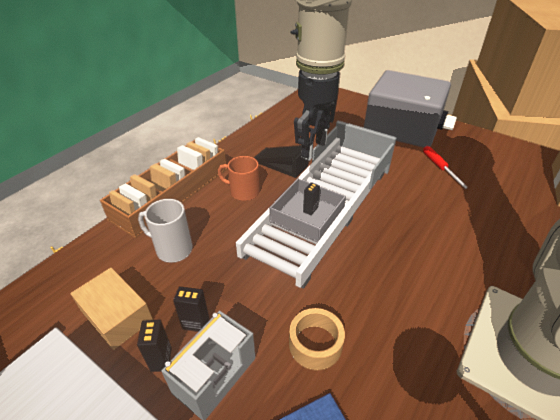

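View pics/wrist7.png

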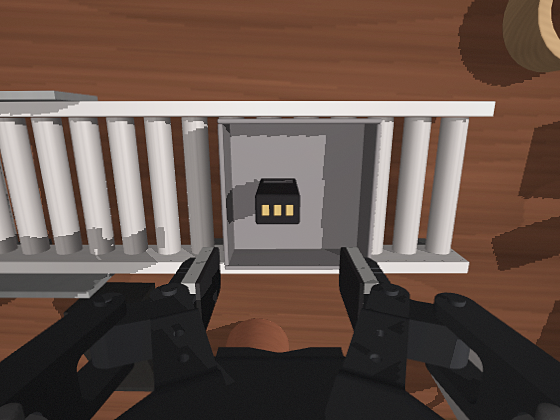

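The battery stands in the tote with its contacts at (278,210) in the wrist view, and the fingers are clear. Next I'll swing round behind the tote's +y wall.

Call:
send_rows:
  grip: [90, 90, 90, 90, 90]
  offset:
    - [0, 22, 0]
    - [0, 46, 0]
    - [0, 70, 0]
    - [0, 94, 0]
    - [0, 110, 0]
  twist: [7, 14, 21, 28, 35]

```text
clock: 10.82
position: [0.5198, 0.0573, 0.1933]
ee_rot: [0.196, 0.68, -0.197, 0.679]
ft_force: [-0.3, 0.1, 0.3]
grip_width: 0.646
```

Call:
send_rows:
  grip: [90, 90, 90, 90, 90]
  offset:
    - [0, 0, 0]
    - [0, 0, 0]
    - [0, 0, 0]
    - [0, 0, 0]
    - [0, 0, 0]
  twist: [7, 14, 21, 28, 35]

```text
clock: 11.23
position: [0.5201, 0.0547, 0.1933]
ee_rot: [0.391, 0.589, -0.393, 0.588]
ft_force: [0.4, 0.0, -0.5]
grip_width: 0.646
```

Call:
send_rows:
  grip: [90, 90, 90, 90, 90]
  offset:
    - [0, 0, 0]
    - [0, 0, 0]
    - [0, 0, 0]
    - [0, 0, 0]
    - [0, 0, 0]
  twist: [7, 14, 20.2, 20.2, 20.2]

```text
clock: 11.65
position: [0.5203, 0.0548, 0.1937]
ee_rot: [0.486, 0.513, -0.487, 0.513]
ft_force: [0.9, 0.2, -0.2]
grip_width: 0.646
```

```bash
python3 to.py .5214 .052 .05 2.9; python3 -c "
from h import *
print(monitor.get_obs()['joint_pos'].round(3));c=cam('wrist');cv2.imwrite('pics/w8.png',c[0])"
```

```text
pos [0.5203 0.0548 0.1937] off [143.7   1.2   2.8]
yaw tooly 3.01 tilt [-1.0e+00 -1.7e-03  4.0e-04] twist 0.11
11.65 [ 0.9  0.2 -0.2] 0.6462993754259633
[-0.609  0.115  0.452  1.774 -0.052  1.267 -0.091]
```

View pics/w8.png

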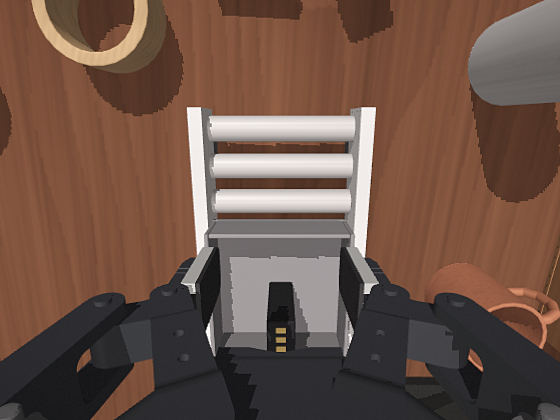

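Call:
send_rows:
  grip: [90, 90, 90, 90, 90]
  offset:
    - [30, 1, 0]
    - [65, 1, 0]
    - [100, 1, 0]
    - [120, 1, 0]
    - [130, 1, 0]
  twist: [0, 0, 0, 0, 0]

```text
clock: 12.12
position: [0.5198, 0.0545, 0.0615]
ee_rot: [0.485, 0.514, -0.488, 0.512]
ft_force: [-0.4, -0.6, -0.4]
grip_width: 0.645
```

Call:
send_rows:
  grip: [90, 90, 90, 90, 90]
  offset:
    - [7, 0, 0]
    - [14, 0, 0]
    - [14, 0, 3]
    - [14, 0, 7]
    - [14, 0, 11]
  twist: [0, 0, 0, 0, 0]

```text
clock: 12.53
position: [0.5232, 0.0436, 0.0517]
ee_rot: [0.488, 0.512, -0.487, 0.512]
ft_force: [1.0, 0.3, 0.6]
grip_width: 0.645
```

```bash
python3 to.py .5214 .052 .05 2.9; python3 -c "
from h import *
c=cam('wrist');cv2.imwrite('pics/w9.png',c[0]);c=cam('side');cv2.imwrite('pics/s9.png',c[0])"
```

```text
pos [0.5232 0.0436 0.0517] off [ 1.7 -1.4 -8.5]
yaw tooly 2.82 tilt [-1.0e+00  1.7e-03 -4.0e-04] twist -0.08
12.5333 [1.  0.3 0.6] 0.6454269466698758
```

View pics/w9.png

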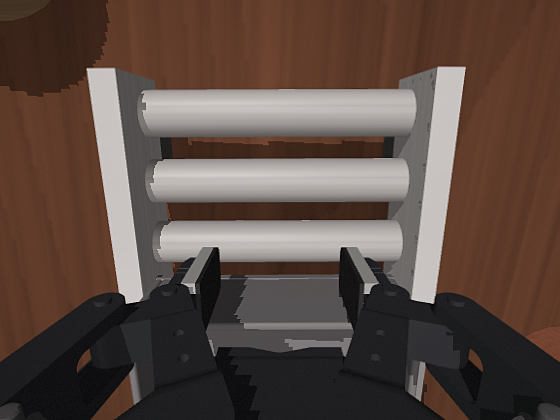

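View pics/s9.png

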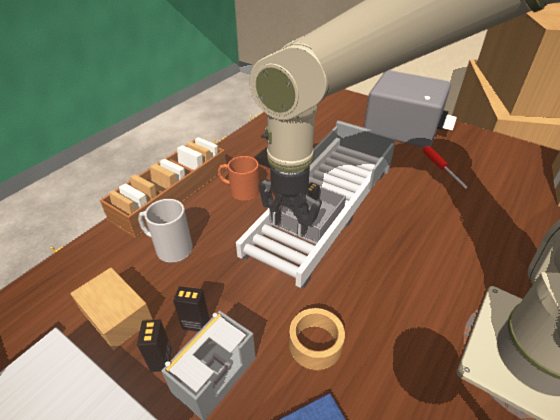

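Call:
send_rows:
  grip: [90, 90, 90, 90, 90]
  offset:
    - [0, 0, 2]
    - [0, 0, 4]
    - [0, 0, 7]
    - [0, 0, 11]
    - [0, 0, 16]
  twist: [0, 0, 0, 0, 0]

```text
clock: 13.05
position: [0.5234, 0.028, 0.0508]
ee_rot: [0.488, 0.512, -0.487, 0.512]
ft_force: [0.5, 1.2, 0.5]
grip_width: 0.643
```

Call:
send_rows:
  grip: [90, 90, 90, 90, 90]
  offset:
    - [0, 0, 5]
    - [0, 0, 11]
    - [0, 0, 17]
    - [0, 0, 23]
    - [0, 0, 29]
  twist: [0, 0, 0, 0, 0]

```text
clock: 13.47
position: [0.5247, -0.0018, 0.0507]
ee_rot: [0.488, 0.512, -0.488, 0.512]
ft_force: [0.6, 1.2, 0.6]
grip_width: 0.651
```

Call:
send_rows:
  grip: [90, 90, 90, 90, 90]
  offset:
    - [0, 0, 6]
    - [0, 0, 12]
    - [0, 0, 18]
    - [0, 0, 24]
    - [0, 0, 30]
  twist: [0, 0, 0, 0, 0]

```text
clock: 13.88
position: [0.5261, -0.0316, 0.0506]
ee_rot: [0.488, 0.512, -0.488, 0.512]
ft_force: [1.8, 0.5, -0.3]
grip_width: 0.646
```

```bash
python3 to.py .5315 -.125 .05 2.9; python3 -c "
from h import *
c=cam('side');cv2.imwrite('pics/s10.png',c[0])"
```

```text
pos [ 0.5261 -0.0316  0.0506] off [ 0.6  0.9 93.6]
yaw tooly 2.8 tilt [-1.e+00 -1.e-04 -1.e-04] twist -0.1
13.8833 [ 1.8  0.5 -0.3] 0.6461196429109398
```

View pics/s10.png

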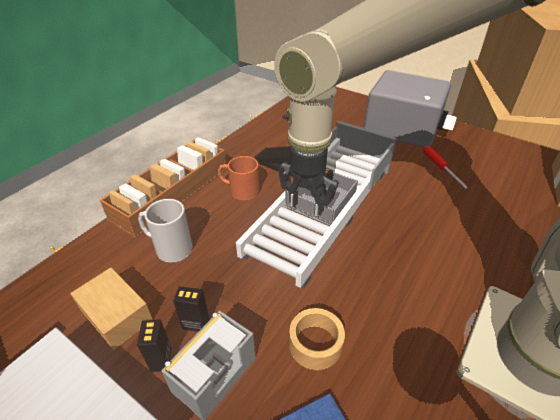

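The tote is moving ahead of the fingers with about 1 N of push force. I'm continuing.

Call:
send_rows:
  grip: [90, 90, 90, 90, 90]
  offset:
    - [0, 0, 6]
    - [0, 0, 12]
    - [0, 0, 18]
    - [0, 0, 24]
    - [0, 0, 30]
  twist: [0, 0, 0, 0, 0]

```text
clock: 14.35
position: [0.5276, -0.0616, 0.0506]
ee_rot: [0.488, 0.512, -0.488, 0.512]
ft_force: [0.8, 0.7, -0.3]
grip_width: 0.649
```

Call:
send_rows:
  grip: [90, 90, 90, 90, 90]
  offset:
    - [0, 0, 6]
    - [0, 0, 12]
    - [0, 0, 18]
    - [0, 0, 24]
    - [0, 0, 30]
  twist: [0, 0, 0, 0, 0]

```text
clock: 14.77
position: [0.5291, -0.0915, 0.0507]
ee_rot: [0.488, 0.512, -0.488, 0.512]
ft_force: [0.6, 1.5, -0.8]
grip_width: 0.648
```

Call:
send_rows:
  grip: [90, 90, 90, 90, 90]
  offset:
    - [0, 0, 6]
    - [0, 0, 12]
    - [0, 0, 18]
    - [0, 0, 24]
    - [0, 0, 30]
  twist: [0, 0, 0, 0, 0]

```text
clock: 15.18
position: [0.5306, -0.1214, 0.0507]
ee_rot: [0.488, 0.512, -0.488, 0.512]
ft_force: [0.8, 1.4, -0.4]
grip_width: 0.647
```

Call:
send_rows:
  grip: [90, 90, 90, 90, 90]
  offset:
    - [0, 0, 6]
    - [0, 0, 12]
    - [0, 0, 18]
    - [0, 0, 24]
    - [0, 0, 30]
  twist: [0, 0, 0, 0, 0]

```text
clock: 15.6
position: [0.5321, -0.1514, 0.0507]
ee_rot: [0.488, 0.512, -0.488, 0.512]
ft_force: [0.2, 1.1, 0.0]
grip_width: 0.648
```

Call:
send_rows:
  grip: [90, 90, 90, 90, 90]
  offset:
    - [0, 0, 6]
    - [0, 0, 12]
    - [0, 0, 18]
    - [0, 0, 23]
    - [0, 0, 27]
  twist: [0, 0, 0, 0, 0]

```text
clock: 16.02
position: [0.5332, -0.1785, 0.0506]
ee_rot: [0.488, 0.512, -0.488, 0.512]
ft_force: [0.3, 1.0, 0.8]
grip_width: 0.647
```

```bash
python3 to.py .5315 -.229 .05 2.9; python3 -c "
from h import *
c=cam('side');cv2.imwrite('pics/s11.png',c[0]);W=xyzmap(c)
"
```

```text
pos [ 0.5332 -0.1785  0.0506] off [ 0.6 -4.2 50.3]
yaw tooly 2.78 tilt [-1.e+00 -1.e-04  0.e+00] twist -0.12
16.0167 [0.3 1.  0.8] 0.6468226399037994
```

View pics/s11.png

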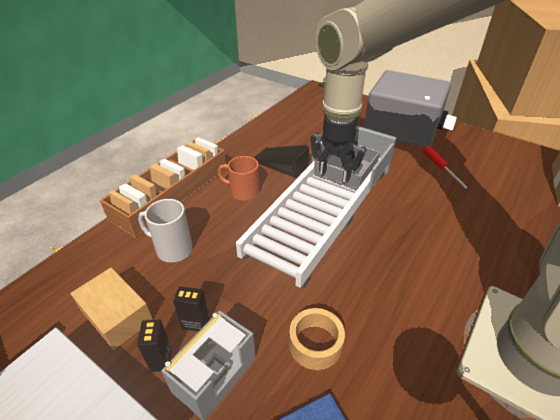

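Call:
send_rows:
  grip: [90, 90, 90, 90, 90]
  offset:
    - [0, 0, 4]
    - [0, 0, 8]
    - [0, 0, 12]
    - [0, 0, 16]
    - [0, 0, 20]
  twist: [0, 0, 0, 0, 0]

```text
clock: 16.48
position: [0.5342, -0.1981, 0.0506]
ee_rot: [0.488, 0.512, -0.488, 0.512]
ft_force: [0.2, 0.7, -0.8]
grip_width: 0.643
```

Call:
send_rows:
  grip: [90, 90, 90, 90, 90]
  offset:
    - [0, 0, 3]
    - [0, 0, 6]
    - [0, 0, 9]
    - [0, 0, 12]
    - [0, 0, 15]
  twist: [0, 0, 0, 0, 0]

```text
clock: 16.9
position: [0.535, -0.213, 0.0507]
ee_rot: [0.488, 0.512, -0.488, 0.512]
ft_force: [-0.0, 1.1, -0.1]
grip_width: 0.646
```

Call:
send_rows:
  grip: [90, 90, 90, 90, 90]
  offset:
    - [0, 0, 2]
    - [0, 0, 4]
    - [0, 0, 6]
    - [0, 0, 8]
    - [0, 0, 10]
  twist: [0, 0, 0, 0, 0]

```text
clock: 17.32
position: [0.5355, -0.2229, 0.0507]
ee_rot: [0.488, 0.512, -0.488, 0.512]
ft_force: [-0.6, 0.9, 0.5]
grip_width: 0.646
```

Call:
send_rows:
  grip: [90, 90, 90, 90, 90]
  offset:
    - [0, 0, 1]
    - [0, 0, 2]
    - [0, 0, 3]
    - [0, 0, 4]
    - [0, 0, 5]
  twist: [0, 0, 0, 0, 0]

```text
clock: 17.73
position: [0.5356, -0.223, 0.0505]
ee_rot: [0.488, 0.515, -0.486, 0.511]
ft_force: [-8.8, 20.6, 12.8]
grip_width: 0.648
```

```bash
python3 - <<'E'
from h import *
for n in('top','side'):
    c=cam(n);cv2.imwrite(f'pics/{n}12.png',cv2.resize(c[0][80:300,250:500] ,None,fx=3,fy=2.7) if n=='side' else cv2.resize(c[0][160:290,300:480],None,fx=4,fy=4))
E
```

```text
(no output)
```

View pics/top12.png

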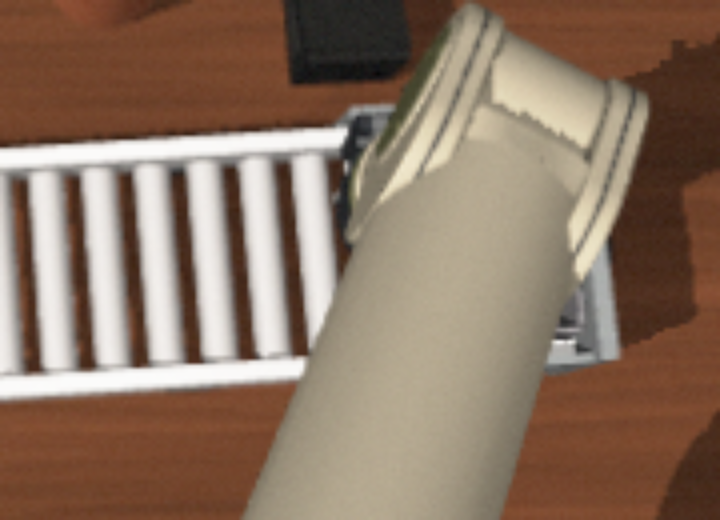

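View pics/side12.png

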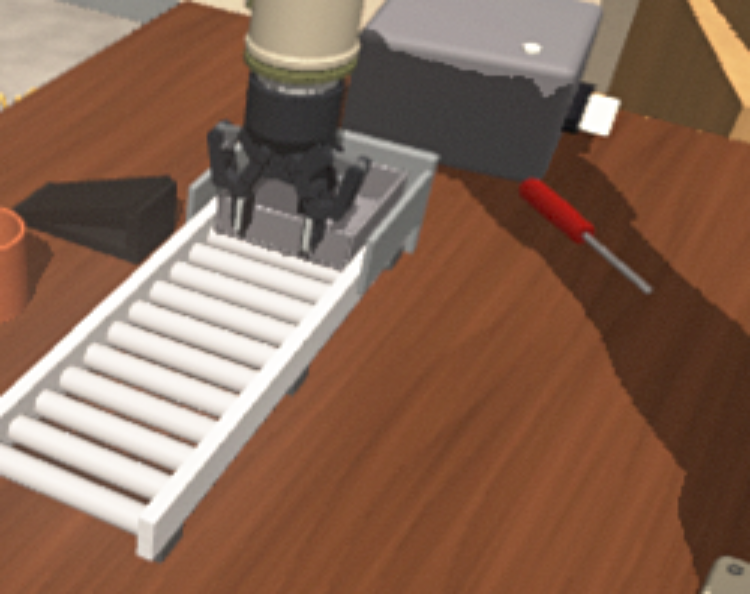

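Contact came 6 mm before the computed home, with a mixed force direction. I'll back off and look before pressing more.

Call:
send_rows:
  grip: [90, 90, 90, 90, 90]
  offset:
    - [0, 0, -3]
    - [0, 0, -10]
    - [0, 0, -20]
    - [-10, 0, -24]
    - [-30, 0, -24]
  twist: [0, 0, 0, 0, 0]

```text
clock: 18.25
position: [0.5333, -0.2017, 0.0795]
ee_rot: [0.487, 0.514, -0.488, 0.511]
ft_force: [0.3, 0.2, -0.7]
grip_width: 0.645
```

Call:
send_rows:
  grip: [90, 90, 90, 90, 90]
  offset:
    - [-30, 0, 0]
    - [-70, 0, 0]
    - [-110, 0, 0]
    - [-130, 0, 0]
    - [-130, 0, 0]
  twist: [0, 0, 0, 0, 0]

```text
clock: 18.67
position: [0.5368, -0.2047, 0.2169]
ee_rot: [0.489, 0.509, -0.486, 0.515]
ft_force: [0.3, -0.4, 0.5]
grip_width: 0.649
```

```bash
python3 - <<'E'
from h import *
for n in('wrist','side'):
    c=cam(n);W=xyzmap(c)
    cv2.imwrite(f'pics/{n}13.png',cv2.resize(c[0][60:260,280:480],None,fx=3,fy=3) if n=='side' else c[0])
    P=W[(W[...,0]>.455)&(W[...,0]<.63)&(W[...,1]>-.40)&(W[...,1]<-.348)&(W[...,2]>.108)&(W[...,2]<.122)];print(n,'stop',len(P),np.percentile(P[:,1],[3,97]).round(4) if len(P) else '')
    m=(W[...,0]>.47)&(W[...,0]<.605)&(W[...,1]>-.37)&(W[...,1]<-.20)&(abs(W[...,2]-.095)<.004)
    P=W[m];print('rim',len(P),P.min(0).round(3),P.max(0).round(3),cv2.minAreaRect((P[:,:2]*1000).astype(np.float32)))
    P=W[(W[...,0]>.5)&(W[...,0]<.58)&(W[...,1]>-.36)&(W[...,1]<-.25)&(abs(W[...,2]-.124)<.006)];print('bat',len(P),P.mean(0).round(4))
print(pose()[0])
E
```

```text
wrist stop 7 [-0.3655 -0.3578]
rim 2256 [ 0.47  -0.367  0.091] [ 0.605 -0.228  0.099] ((537.429443359375, -297.41180419921875), (132.70916748046875, 132.37149047851562), 2.8846209049224854)
bat 946 [ 0.541  -0.3121  0.1234]
side stop 291 [-0.3763 -0.3593]
rim 372 [ 0.471 -0.37   0.091] [ 0.605 -0.229  0.099] ((536.906494140625, -299.7242736816406), (134.71649169921875, 137.8007049560547), 1.7529096603393555)
bat 90 [ 0.5405 -0.3118  0.1249]
[ 0.53497154 -0.20375231  0.21193987]
```

View pics/wrist13.png

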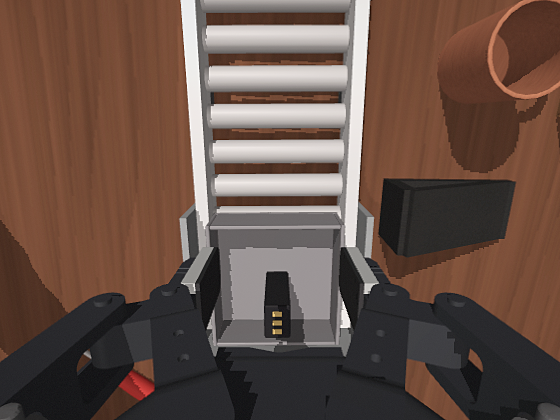

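View pics/side13.png

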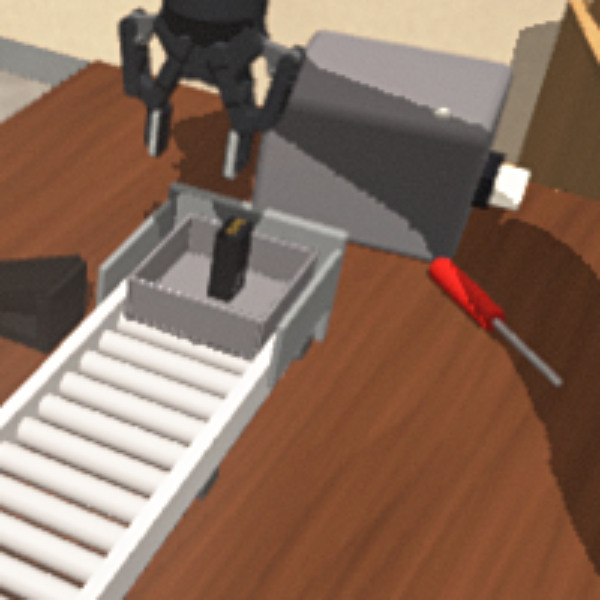

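Call:
send_rows:
  grip: [90, 90, 90, 90, 90]
  offset:
    - [0, 0, -35]
    - [0, 0, -70]
    - [0, 0, -105]
    - [0, 0, -140]
    - [0, 0, -170]
  twist: [0, 0, 0, 0, 0]

```text
clock: 19.18
position: [0.5251, -0.0314, 0.2095]
ee_rot: [0.487, 0.513, -0.488, 0.512]
ft_force: [0.6, 1.4, 0.8]
grip_width: 0.644
```

Call:
send_rows:
  grip: [90, 90, 90, 90, 90]
  offset:
    - [0, 0, -35]
    - [0, 0, -70]
    - [0, 0, -90]
    - [0, 0, -100]
    - [0, 0, -100]
  twist: [0, 0, 0, 0, 0]

```text
clock: 19.6
position: [0.5205, 0.0681, 0.2096]
ee_rot: [0.486, 0.513, -0.487, 0.513]
ft_force: [0.2, 0.2, -0.7]
grip_width: 0.649
```

```bash
python3 - <<'E'
from h import *
th=np.radians(2.85);ex=np.array([np.cos(th),np.sin(th)]);ey=np.array([-np.sin(th),np.cos(th)])
for n in('top','side'):
    c=cam(n);W=xyzmap(c)
    cv2.imwrite(f'pics/{n}14.png',cv2.resize(c[0][60:260,280:480],None,fx=3,fy=3) if n=='side' else cv2.resize(c[0][160:280,360:480],None,fx=5,fy=5,interpolation=2))
    L=np.dstack([(W[...,:2]-[.5315,-.125])@ex,(W[...,:2]-[.5315,-.125])@ey,W[...,2]])
    v=np.isfinite(L).all(2)
    m=v&(abs(L[...,0])<.06)&(L[...,1]<-.2)&(L[...,1]>-.28)
    Q=L[m]
    s=Q[(Q[:,2]>.105)&(abs(Q[:,0])>.025)];print(n,'stop y',len(s),np.percentile(s[:,1],[2,10,50,90,98]).round(4))
    r=Q[(abs(Q[:,2]-.095)<.004)];print('front rim y',len(r),np.percentile(r[:,1],[2,10,50,90,98]).round(4))
    m=v&(abs(L[...,0])<.055)&(abs(L[...,2]-.095)<.004)&(L[...,1]>-.15)&(L[...,1]<-.08)
    r=L[m];print('rear rim y',len(r),np.percentile(r[:,1],[2,10,50,90,98]).round(4))
    m=v&(abs(L[...,0])<.1)&(abs(L[...,2]-.06)<.02)&(L[...,1]>.1);r=L[m];print('open end y',np.percentile(r[:,1],[90,98,99.8]).round(4))
    m=v&(abs(L[...,0])<.1)&(L[...,2]>.05)&(L[...,2]<.125)&(L[...,1]<-.2)&(L[...,1]>-.28);r=L[m];print('bay end y',np.percentile(r[:,1],[.2,1,5]).round(4), 'x',np.percentile(r[:,0],[.5,99.5]).round(4))
E
```

```text
top stop y 159 [-0.2515 -0.2496 -0.2441 -0.2395 -0.2388]
front rim y 127 [-0.2418 -0.2406 -0.2376 -0.2344 -0.2029]
rear rim y 75 [-0.114  -0.1133 -0.1109 -0.1094 -0.1089]
open end y [0.8862 0.9162 0.9234]
bay end y [-0.2584 -0.2531 -0.2489] x [-0.0866  0.0859]
side stop y 139 [-0.252  -0.2488 -0.2408 -0.2376 -0.2363]
front rim y 102 [-0.2436 -0.2415 -0.237  -0.2347 -0.2332]
rear rim y 106 [-0.1134 -0.1118 -0.1098 -0.1077 -0.1069]
open end y [0.6501 0.6774 0.6915]
bay end y [-0.2529 -0.2513 -0.2464] x [-0.0866  0.0866]
```

View pics/top14.png

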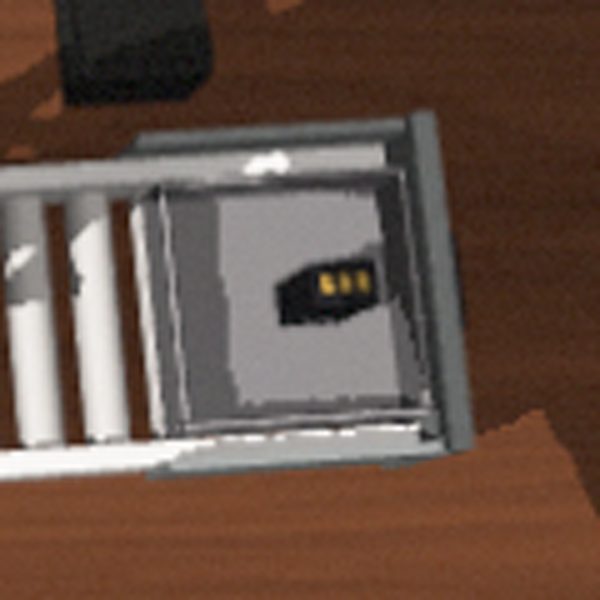

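View pics/side14.png

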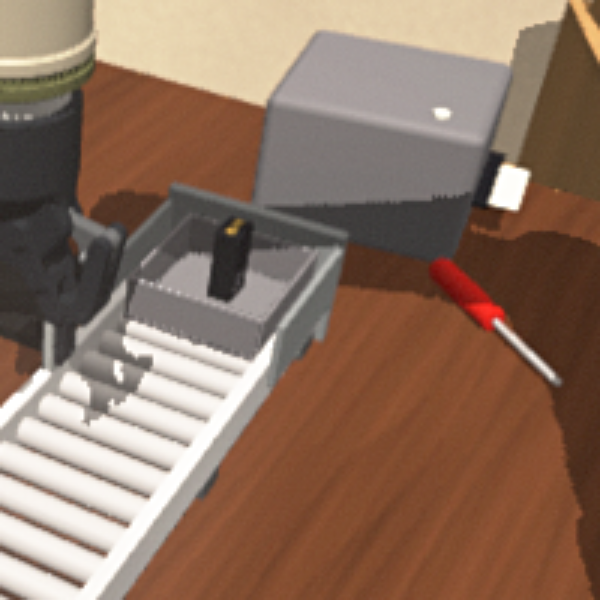

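```bash
python3 - <<'E'
from h import *
c=cam('top');W=xyzmap(c);cv2.imwrite('pics/top15.png',c[0]);W0=np.load('top0.npz')['W']
for (x,y) in((.44,.322),(.45,.322),(.44,.402),(.48,.402),(.48,.322)):
    m=(np.hypot(W[...,0]-x,W[...,1]-y)<.009)&(W[...,2]>.03);print(x,y,np.median(W[m][:,2]).round(4),m.sum())
h=lambda t:[t for t in t]
for t in['mug','tankard','chock','tape_roll','parcel']:
    print(t,[(np.round(r['position']),round(r['score'],2)) for r in viewer.spot_point(t,'top')][:2])
E
```

```text
0.44 0.322 0.0888 35
0.45 0.322 0.0886 37
0.44 0.402 0.088 33
0.48 0.402 0.0896 40
0.48 0.322 0.0884 34
mug [(array([324., 152.]), 0.87)]
tankard [(array([231., 153.]), 0.71)]
chock [(array([386., 158.]), 0.9)]
tape_roll [(array([225., 294.]), 0.7), (array([235., 152.]), 0.3)]
parcel [(array([163., 170.]), 0.68)]
```

View pics/top15.png

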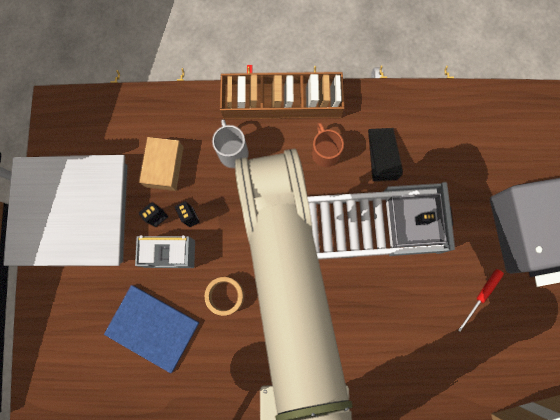

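The flap is level at 88 mm and the bystanders are where they started. The tote is against the stop, with the battery standing at (427,217).

```bash
python3 -c "
from h import *
print(manip.hand_in())"
```

```text
the job is handed in; nothing more can be done
None
```

The battery is standing in the tote, the tote is home against the bay's end stop, and I handed the job in at about 20 s of the 64 s. No verdict came back.

- **Battery out:** I pressed the flap in with the fingers 60 mm apart and gripped the battery at about 33 mm opening. I then drew it straight up, and the flap followed the fingers shut.
- **Battery in the tote:** I set it on the tote floor until the wrist force reversed, then released it. Its top measured about 124 mm, which is right for standing on the floor.
- **Tote home:** I pushed the tote slowly along the rollers with about 1 N until it met a firm stop, with a peak of about 26 N at the wrist.

**Last checks**
- **Tote:** Its front rim measured level with the stop's inner face, and its rear wall about 130 mm away from that face.
- **Battery:** Its top was at about 124 mm when I measured it after the push. It was still standing in the last picture.
- **Flap:** It is level at 88–90 mm.
- **Bystanders:** They look unmoved in the top view.

**Disagreements**
- **Contact with the stop:** It came about 6 mm earlier than my first lane estimate, and the wrist force had upward and sideways parts. I backed off and re-measured. That put the stop face about 6 mm off my estimate and the tote against it, so I did not push again.
- **Finger tips:** They measured 22–26 mm behind the tool point at the openings I used, farther back than I expected from the description. I set the pressing depth from that measurement.

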